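Put the washed board away in the narrowest rack slot that takes it

ROBOT

A 6-joint arm with a two-finger parallel gripper is mounted at the origin on a cart in front of the work surface, level with it; the furniture and walls round the work are solid. World frame = base frame: x ahead of the robot, y to its left, z up, the work surface at z = 0. Lengths are in mm, angles in rad, forces in N, time in s.
With the tool pointing down it reaches from about 275 to 750 mm from the base axis. Payload 10.2 kg.
Tool frame: the origin (TCP) lies between the finger pads; the fingertips stand 17 mm ahead of it and the grasp point (between the pads) lies 2 mm behind it; z points along the fingers, y is the line along which they close (so a half turn about z gives the same grasp; the last joint's range is limited). The gripper opens to 85 mm and grips with 20 to 120 N. Pads are 22 mm wide; open, the fingers measure 114 mm over their backs; the gripper's body (76 mm by 85 mm) begins 54 mm behind the grasp point. The pads swing forward as they close: fully open they stand 13 mm farther back than shut.
Start: joints at [-1.534, 0.313, 1.498, -0, 1.331, -0.223], TCP at [134.852, -507.391, 217.094] pointing down, gripper open.
Joint ranges: [-2.94, 2.94], [-0.97, 2.17], [0.19, 2.56], [-1.23, 4.37], [0.02, 3.11], [-2.88, 2.88]. Speed limits (rad/s): [2.39, 2.39, 3.01, 3.14, 3.14, 3.14].

INTERFACE

Orientations are given as a unit quaternion [w, x, y, z].
In Python, from rig import * gives the robot as it stands.
- The arm moves only by the tool step_arm, never from a script. Its argument "commands" is text: rows parted by semicolons, each of 7 numbers parted by spaces: the opening, from 0 (shut) to 1 (fully open), then the shift along the tool's x, y, z in cm, then the turn, a rotation vector about the tool's x, y, z in rad. In form: hand x y z rx ry rz; .... A call has 1 to 20 rows; each row is the pose to reach, as a shift and turn from the pose commanded when the call began, along the tool's axes at that moment; what a row does not reach only later rows make up. A row lasts 1/12 s, in which the tool goes at most 41.7 mm and 7.16 degrees, less where a joint would pass 70% of its speed; a pose out of reach is approached as far as the arm can. A call with a gripper value outside its range is refused whole. The fingers move at their own pace and stop on an object; "newtons" is the grip in N (left out, the last holds). Time passes only in rows, so rows that repeat a pose let the fingers close. It gives the time, the measured TCP pose, the force, the opening and the grip force at its end, in the units of the state.
- sense(): the state, without advancing time (a new reading comes with each control period).
- capture(name): name is "scene" or "side" or "wrist"; returns the picture (420x560x3 uint8, red, green, blue); there is no depth.
- camera_model(name): a dict with "mtx" (3x3 intrinsics, pixels), "eye" and "rotation" of the camera in the world. Camera axes: x right, y down, z forward; pixel columns grow to the right and rows downward; lengths in mm; the calibration is good to about 2 mm. A picture is of the moment at which its call begins: read the wrist's pose just before it. camera_model takes no time and is no camera call; for the wrist camera it gives the pose at the moment of the call.
- finish_job(): hands the job in; it is judged then, once.
Trained networks look in the newest picture that a camera, given by its name, has taken for a name from the list of things; names that differ only in an ending like _2 or _b are one class to them, and where a whole thing is asked for, a point or a joint stands for the part that bears it (a point fixed in the world has none). Each returns a list of dicts, best first, with "score" (0 to 1); they miss things now and then, are a little off and sometimes report something else, mostly with a low value. They report only what shows in the picture. A call takes as long as a camera call.
- search_frame(camera, label): "rect" ([centre column, centre row, width, height] in pixels, round what is visible of it).
- trace(camera, label): "mask" (420x560 bool, what is visible of it) and "rect" ([centre column, centre row, width, height] in pixels, round what is visible of it).
- spot_point(camera, label): "xy" ([column, row] in pixels: a listed point, or the origin of a listed thing).
The state is a dict: "time_s": time; "joints": joint angles; "dq": joint speeds; "tau": joint torques, N m; "eef_pos": TCP position; "ee_rot": TCP orientation; "force": force on the tool from outside, world axes, zero at the start; "wrist_torque": the same for the moment, N m; "grip_width": opening from 0.0 (shut) to 1.0 (fully open); "grip_force": force on a finger pad.
Only numpy, scipy, OpenCV 4.12 (cv2) and the standard library are available. Lean on these libraries where they do the work, as an engineer would, in place of code of your own. Each camera call takes 0.05 s, during which the arm holds its last target. There are 200 camera calls.

TASK

Three washed boards stand in the dish drainer; take the one nearest the wooden board rack by its black grip and put it away in the narrowest slot of the rack that it goes into, trying the slots by feel from the narrow end: only there does the slot's leaf spring hold it. Press it down past the spring until it stands fully home on the rack's base, upright and about in the middle front to back, and let go; never force it or drop it, a slot that is too narrow must only be felt lightly. Leave the other two boards in the drainer to dry and don't disturb the other things.

Things in the scene. Friction and masses are not known exactly. Their poses are not given: they have to be found in the camera images.
- board_a: One of three boards alike but for blade thickness (three values, 9 to 18, over 3 apart, which is which unknown). Wooden blade 130 wide (x), 150 tall (z); black grip on top 36 wide, 20 thick (y), 150 to 236 up, centred on the blade; 58 wide collar at its foot, 144 to 158 up. Origin: middle of lower edge, z up to the grip. 0.15 to 0.35 kg. Starts upright in the drainer, along its x. Sizes in mm.
- board_b: One of three boards alike but for blade thickness (three values, 9 to 18, over 3 apart, which is which unknown). Wooden blade 130 wide (x), 150 tall (z); black grip on top 36 wide, 20 thick (y), 150 to 236 up, centred on the blade; 58 wide collar at its foot, 144 to 158 up. Origin: middle of lower edge, z up to the grip. 0.15 to 0.35 kg. Starts upright in the drainer, along its x. Sizes in mm.
- board_c: One of three boards alike but for blade thickness (three values, 9 to 18, over 3 apart, which is which unknown). Wooden blade 130 wide (x), 150 tall (z); black grip on top 36 wide, 20 thick (y), 150 to 236 up, centred on the blade; 58 wide collar at its foot, 144 to 158 up. Origin: middle of lower edge, z up to the grip. 0.15 to 0.35 kg. Starts upright in the drainer, along its x. Sizes in mm.
- drainer: Dish drainer, fixed: grey drip tray 200 x 290 mm with steel wire hoops 70 mm high. Origin: centre of its underside, y along its length, z up. Boards stand on its floor, 4 mm above the origin, in three places 23 mm wide between hoops that run along x, at x = 0, y = -105 (nearest the rack), -43 and +19 mm. Two upturned glasses 92 mm tall stand at y = 50 to 135 mm.
- rack: Wooden board rack, fixed: base plank 156 x 166 mm, top 10 mm above the origin; six upright fins 14 mm thick, 150 mm long (x), tops at 50 mm, leave five slots along x, centre lines at y = +63.0, +39.2, +12.0, -18.8, -54.5 mm. Origin: centre of underside, z up. From the +y end the slots are 8, 11.5, 15, 18.5 and 25 mm wide; the last holds a thick chopping board, top at 180 mm, that stays.
- rack_mouth (a point): Middle of the mouth of the narrowest slot, level with the fin tops (rack frame x = 0, y = +63, z = 50 mm). No board fits this slot; each fits one of the next three with 1.5 mm play and is 2 mm too thick for the slot before its own. Upper fin edges are bevelled 3 mm at 45 degrees: a board over a slot too narrow for it sinks in 4 mm at most.
- clip2 (a joint): Bowed steel leaf spring, 60 mm long (x), in the -y side of the second slot (11.5 mm): it bulges 3 mm out of the fin between 13 and 36 mm above the rack's origin, sloping 20 degrees at the top. Value: metres pressed back into the fin, 0 at rest, at most 0.0035; 2 N to start, 1 N more per mm. A board that fits meets it some 15 mm down, takes 3 to 8 N to slide past, and holds it in 1.5 mm.
- clip3 (a joint): The same leaf spring in the third slot (15 mm). In a slot that is too wide the board does not press it.
- clip4 (a joint): The same leaf spring in the fourth slot (18.5 mm).
- mug: White mug, 83 x 116 x 94 mm, standing behind between drainer and rack; origin at the centre of its underside. Bystander.
- honey: Honey jar with a black lid, 63 mm wide, 94 mm tall, at the back; origin at the centre of its underside. Bystander.
- lemon: Lemon, 73 x 56 x 57 mm, on the worktop in front; origin under its centre. Bystander.

How it is judged (in metres and radians):
On the way, in this order (a step that is already met when the one before it is completed fails the run):
1. the board nearest the rack is lifted out of the drainer (((z of board_a in the frame of drainer above 0.08 m and y of each of board_b, board_c in the frame of drainer above -0.078 m and distance of each of board_b, board_c from where it was at the start of the episode below 0.03 m) or (z of board_b in the frame of drainer above 0.08 m and y of each of board_a, board_c in the frame of drainer above -0.078 m and distance of each of board_a, board_c from where it was at the start of the episode below 0.03 m) or (z of board_c in the frame of drainer above 0.08 m and y of each of board_a, board_b in the frame of drainer above -0.078 m and distance of each of board_a, board_b from where it was at the start of the episode below 0.03 m))), for 0.1 s.
2. held by the robot, it pushes back the leaf spring of its slot (((((value of joint clip2 above 0.0008 m and y of board_a in the frame of rack between 0.03525 and 0.04325 m) or (value of joint clip3 above 0.0008 m and y of board_a in the frame of rack between 0.008 and 0.016 m) or (value of joint clip4 above 0.0008 m and y of board_a in the frame of rack between -0.02275 and -0.01475 m)) and x of board_a in the frame of rack between -0.03 and 0.03 m and angle between board_a's own z axis and vertical below 0.09 rad and contact force between the fingers and board_a above 1 N and y of each of board_b, board_c in the frame of drainer above -0.078 m and distance of each of board_b, board_c from where it was at the start of the episode below 0.03 m) or (((value of joint clip2 above 0.0008 m and y of board_b in the frame of rack between 0.03525 and 0.04325 m) or (value of joint clip3 above 0.0008 m and y of board_b in the frame of rack between 0.008 and 0.016 m) or (value of joint clip4 above 0.0008 m and y of board_b in the frame of rack between -0.02275 and -0.01475 m)) and x of board_b in the frame of rack between -0.03 and 0.03 m and angle between board_b's own z axis and vertical below 0.09 rad and contact force between the fingers and board_b above 1 N and y of each of board_a, board_c in the frame of drainer above -0.078 m and distance of each of board_a, board_c from where it was at the start of the episode below 0.03 m) or (((value of joint clip2 above 0.0008 m and y of board_c in the frame of rack between 0.03525 and 0.04325 m) or (value of joint clip3 above 0.0008 m and y of board_c in the frame of rack between 0.008 and 0.016 m) or (value of joint clip4 above 0.0008 m and y of board_c in the frame of rack between -0.02275 and -0.01475 m)) and x of board_c in the frame of rack between -0.03 and 0.03 m and angle between board_c's own z axis and vertical below 0.09 rad and contact force between the fingers and board_c above 1 N and y of each of board_a, board_b in the frame of drainer above -0.078 m and distance of each of board_a, board_b from where it was at the start of the episode below 0.03 m))), for 0.1 s.
At the end, for the whole second after the job is handed in: The board that stood nearest the rack rests in a slot whose leaf spring it presses over 0.8 mm: within 4 mm of the slot's centre line, 30 mm of the rack's middle, lower edge within 2.5 mm of the base, upright within 0.09 rad; the other two boards within 30 mm of where they were (((((value of joint clip2 above 0.0008 m and y of board_a in the frame of rack between 0.03525 and 0.04325 m) or (value of joint clip3 above 0.0008 m and y of board_a in the frame of rack between 0.008 and 0.016 m) or (value of joint clip4 above 0.0008 m and y of board_a in the frame of rack between -0.02275 and -0.01475 m)) and x of board_a in the frame of rack between -0.03 and 0.03 m and angle between board_a's own z axis and vertical below 0.09 rad and z of board_a in the frame of rack below 0.0125 m and linear speed of board_a below 0.02 m/s and y of each of board_b, board_c in the frame of drainer above -0.078 m and distance of each of board_b, board_c from where it was at the start of the episode below 0.03 m) or (((value of joint clip2 above 0.0008 m and y of board_b in the frame of rack between 0.03525 and 0.04325 m) or (value of joint clip3 above 0.0008 m and y of board_b in the frame of rack between 0.008 and 0.016 m) or (value of joint clip4 above 0.0008 m and y of board_b in the frame of rack between -0.02275 and -0.01475 m)) and x of board_b in the frame of rack between -0.03 and 0.03 m and angle between board_b's own z axis and vertical below 0.09 rad and z of board_b in the frame of rack below 0.0125 m and linear speed of board_b below 0.02 m/s and y of each of board_a, board_c in the frame of drainer above -0.078 m and distance of each of board_a, board_c from where it was at the start of the episode below 0.03 m) or (((value of joint clip2 above 0.0008 m and y of board_c in the frame of rack between 0.03525 and 0.04325 m) or (value of joint clip3 above 0.0008 m and y of board_c in the frame of rack between 0.008 and 0.016 m) or (value of joint clip4 above 0.0008 m and y of board_c in the frame of rack between -0.02275 and -0.01475 m)) and x of board_c in the frame of rack between -0.03 and 0.03 m and angle between board_c's own z axis and vertical below 0.09 rad and z of board_c in the frame of rack below 0.0125 m and linear speed of board_c below 0.02 m/s and y of each of board_a, board_b in the frame of drainer above -0.078 m and distance of each of board_a, board_b from where it was at the start of the episode below 0.03 m))); the robot touches nothing.
It fails at once if a board is forced: it presses on the rack with more than 40 N (contact force between any of board_a, board_b, board_c and rack above 40 N).
It fails at once if a second board is moved more than 30 mm (distance of each of board_a, board_b from where it was at the start of the episode above 0.03 m or distance of each of board_b, board_c from where it was at the start of the episode above 0.03 m or distance of each of board_a, board_c from where it was at the start of the episode above 0.03 m).
It fails at once if the mug, the honey jar or the lemon is moved more than 30 mm (distance of any of mug, honey, lemon from where it was at the start of the episode above 0.03 m).
It also fails if it takes over 54 s, if anything falls off the work surface, if the arm or the gripper's body presses on something with over 40 N, if the wrist force passes 120 N, or if a joint passes its speed limit or range.

## Working session

There is one attempt and no reset: what is moved stays moved. The work goes in short steps, Python scripts to look and compute and a tool call to move; the robot and the scene stay as the last step left them, time stands still between calls to the robot, and variables do not carry over. Pictures are saved under pics/ and viewed, at most 10 in all, crops included, and the job is handed in when it is done.

Besides the shell and the picture viewer there is one more tool, called after "Emit:" in YAML: its name, and indented under it one key for each argument. step_arm: Moves the arm, as the interface text tells. Its arguments: {"type":"object","properties":{"commands":{"type":"string"},"newtons":{"type":"number"}},"required":["commands"]}

```bash
mkdir -p pics; cat > h.py <<'E'
from rig import *
import numpy as np, cv2
from scipy.spatial.transform import Rotation as R
def save(n,f,crop=None,s=1):
    im=np.array(capture(n))[:,:,::-1]
    if crop: im=im[crop[1]:crop[3],crop[0]:crop[2]]
    if s!=1: im=cv2.resize(im,None,fx=s,fy=s,interpolation=cv2.INTER_CUBIC)
    cv2.imwrite('pics/'+f,im)
def ray(cm,px):
    d=np.linalg.inv(cm['mtx'])@np.array([px[0],px[1],1.]); d=np.array(cm['rotation'])@d
    return np.array(cm['eye'],float),d
def onz(cm,px,z):
    e,d=ray(cm,px); return e+d*(z-e[2])/d[2]
def proj(cm,p):
    q=np.array(cm['rotation']).T@(np.array(p,float)-np.array(cm['eye'])); q=np.array(cm['mtx'])@q; return q[:2]/q[2]
E
python3 - <<'E'
from h import *
s=sense(); print(s)
a=capture('scene');b=capture('side');
for n in ('scene','side'):
    cm=camera_model(n); print(n,np.array(cm['eye']).round(),np.array(cm['rotation']).round(3).tolist(),np.array(cm['mtx']).round(1).tolist())
    for l in ('board_a','drainer','rack','rack_mouth'):
        for r in spot_point(n,l)[:4]: print(n,l,np.round(r['xy'],1),round(r['score'],2))
    for l in ('board_a','drainer','rack'):
        for r in search_frame(n,l)[:4]: print(n,l,np.round(r['rect'],1),round(r['score'],2))
cv2.imwrite('pics/scene.png',np.array(a)[:,:,::-1]);cv2.imwrite('pics/side.png',np.array(b)[:,:,::-1])
E
```

```text
{'time_s': 0.0, 'joints': array([-1.53438265e+00,  3.13433708e-01,  1.49848710e+00,  1.12015222e-05,
        1.33100251e+00, -2.23426872e-01]), 'dq': array([-0.00161453, -0.0013194 ,  0.00027451, -0.00118191, -0.00130661,
        0.0001435 ]), 'tau': array([-2.82492783e-04, -4.12267613e+01, -2.59745032e+01, -1.49628459e-04,
        4.10742898e-03,  2.12998037e-05]), 'eef_pos': array([ 134.85289855, -507.08014889,  216.52460321]), 'ee_rot': array([-6.61914964e-04,  9.91572179e-01,  1.29553737e-01,  6.75379256e-05]), 'force': array([-0.59448599, -0.60706904, -0.65121268]), 'wrist_torque': array([ 0.02021085,  0.02667866, -0.01216149]), 'grip_force': 0.0, 'grip_width': 0.9974958343804787}
scene [436. 356. 836.] [0.05, -0.219, 0.943, -0.247] [[454.1, 0.0, 280.4], [0.0, 454.1, 214.3], [0.0, 0.0, 1.0]]
scene board_a [265.9 296.5] 0.98
scene board_a [251.9 323.9] 0.66
scene board_a [281.  268.3] 0.63
scene drainer [253.  311.5] 0.79
scene drainer [356.5 276.5] 0.43
scene rack [335.3 202.1] 0.83
scene board_a [266.6 275.2  68.1  77.5] 0.93
scene board_a [282.9 242.8  66.6  79.5] 0.82
scene board_a [245.5 305.5  71.2  76. ] 0.73
scene drainer [253.3 320.7 174.1 185. ] 0.93
scene drainer [267.1 273.6  65.1  73. ] 0.25
scene rack [350.8 174.  127.7 145.8] 0.78
side [519. 531. 716.] [0.033, -0.071, 0.93, -0.36] [[453.9, 0.0, 278.2], [0.0, 453.9, 217.5], [0.0, 0.0, 1.0]]
side board_a [278.2 340.2] 0.57
side board_a [233.4 234.9] 0.28
side drainer [282.7 332.5] 0.56
side rack [321.8 208.8] 0.8
side rack_mouth [315.7 216.7] 0.6
side board_a [279.6 297.6  86.4  97. ] 0.9
side board_a [290.1 265.6  84.5 104. ] 0.82
side board_a [297.4 219.1  77.1  73.1] 0.58
side board_a [332.5 174.8 115.7 145.1] 0.31
side drainer [277.8 338.2 151.2 163.6] 0.82
side rack [332.4 173.4 112.2 143.7] 0.64
```

View pics/scene.png

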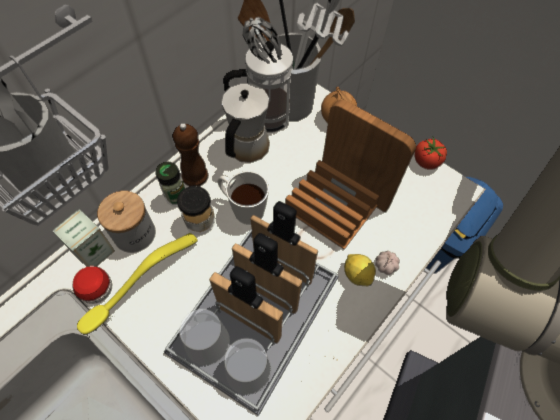

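View pics/side.png

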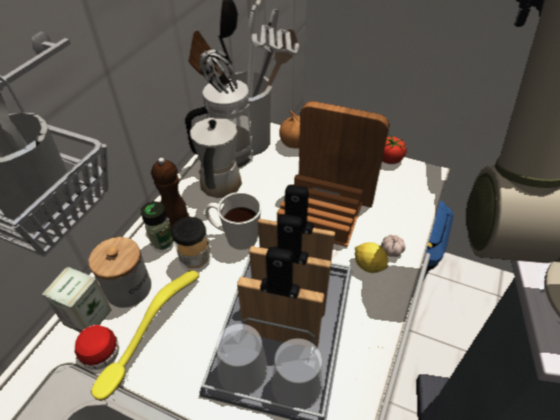

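The rack is at about (345,190) in the scene view, with the nearest board's grip at (285,222). The drainer corners are near (337,273), (260,403) and (167,347), and the mug, lemon and honey jar are all clear of the path. The camera rotation is a quaternion, so I'll fix the helper.

```bash
sed -i "s/np.array(cm\['rotation'\])/rot(cm)/g" h.py; cat >> h.py <<'E'
def rot(cm):
    q=np.array(cm['rotation'],float)
    return q if q.ndim==2 else R.from_quat(q[[1,2,3,0]]).as_matrix()
E
python3 - <<'E'
from h import *
cs,cd=camera_model('scene'),camera_model('side')
f=lambda n,cm,px,z: print(n,onz(cm,px,z).round(0))
for n,px in (('near',(281,268)),('mid',(266,296.5)),('far',(252,324))): f('board '+n,cs,px,4)
f('grip near top sc',cs,(286,208),240); f('grip near top sd',cd,(297,189),240)
f('grip far top sc',cs,(241,273),240); f('grip far top sd',cd,(280,254),240)
for p in ((337,273),(260,403),(167,347)): f('tray corner',cs,p,8)
f('rack',cs,(335.3,202.1),0); f('rack sd',cd,(321.8,208.8),0); f('mouth sd',cd,(315.7,216.7),50)
# rack fin ends scene: first fin near top left/right
for p in ((288,203),(344,243)): f('rack plank',cs,p,5)
E
```

```text
board near [576.  42.   4.]
board mid [576. 108.   4.]
board far [575. 166.   4.]
grip near top sc [572.  40. 240.]
grip near top sd [572.  43. 240.]
grip far top sc [583. 163. 240.]
grip far top sd [579. 168. 240.]
tray corner [472.   5.   8.]
tray corner [499. 281.   8.]
tray corner [691. 271.   8.]
rack [ 538. -147.    0.]
rack sd [ 538. -151.    0.]
mouth sd [547. -80.  50.]
rack plank [627. -97.   5.]
rack plank [485. -63.   5.]
```

```bash
cat >> h.py <<'E'
def shift(p,yaw=None,s=None):
    """cm shift & rotvec in tool axes to reach TCP p (mm); yaw = world direction of tool x when pointing straight down"""
    s=s or sense(); q=s['ee_rot']; T=R.from_quat(q[[1,2,3,0]])
    d=T.inv().apply(np.array(p)-s['eef_pos'])/10
    r=np.zeros(3)
    if yaw is not None:
        c,n=np.cos(yaw),np.sin(yaw)
        G=R.from_matrix(np.array([[c,n,0],[n,-c,0],[0,0,-1]])); r=(T.inv()*G).as_rotvec()
    return d.round(2),r.round(4)
def yaw(s):
    x=R.from_quat(s['ee_rot'][[1,2,3,0]]).as_matrix(); return np.arctan2(x[1,0],x[0,0]),x[:,2]
E
python3 - <<'E'
from h import *
s=sense(); print(yaw(s)); c=camera_model('wrist'); print(np.array(c['eye'])-s['eef_pos'],rot(c).round(3).tolist(),c['mtx'])
print(shift([500,-60,400],0.0)); print(shift([480,0,400],0.0))
E
```

```text
(np.float64(0.2597787077143048), array([ 1.41457807e-05, -6.40730942e-05, -9.99999998e-01]))
[ 68.95258341  18.27520383 157.79168417] [[0.256, -0.927, -0.275], [-0.967, -0.246, -0.073], [-0.0, 0.284, -0.959]] [[338.68154887   0.         282.39498388]
 [  0.         338.68154887 209.96544586]
 [  0.           0.           1.        ]]
(array([ 46.78, -33.86, -18.29]), array([ 1.000e-04, -0.000e+00,  2.598e-01]))
(array([ 46.39, -40.17, -18.29]), array([ 1.000e-04, -0.000e+00,  2.598e-01]))
```

Emit:
step_arm:
  commands: "0.5 5 -5 -8 0 0 0; 0.5 12 -9 -11.5 0 0 0.05; 0.5 20 -15 -11.5 0 0 0.1; 0.5 28 -21 -11.5 0 0 0.15; 0.5 36 -27 -11.5 0 0 0.2; 0.5 44 -33 -11.5 0 0 0.26; 0.5 54 -34 -11.5 0 0 0.26; 0.5 54 -34 -11.5 0 0 0.26; 0.5 54 -34 -11.5 0 0 0.26; 0.5 54 -34 -11.5 0 0 0.26; 0.5 54 -34 -11.5 0 0 0.26; 0.5 54 -34 -11.5 0 0 0.26; 0.5 54 -34 -11.5 0 0 0.26; 0.5 54 -34 -11.5 0 0 0.26; 0.5 54 -34 -11.5 0 0 0.26; 0.5 54 -34 -11.5 0 0 0.26"

```text
time_s: 2.13
eef_pos: [570.6, -38.0, 332.3]
ee_rot: [0.0, 1.0, 0.0, 0.0]
force: [0.5, -1.6, -0.1]
grip_width: 0.499
grip_force: 0.0
```

```bash
python3 - <<'E'
from h import *
import json
s=sense(); print(s['time_s'],s['eef_pos'],yaw(s)[0]); c=camera_model('wrist'); save('wrist','w1.png',None,1.4)
print(np.array(c['eye']).round(1),rot(c).round(3).tolist())
json.dump({k:np.array(c[k]).tolist() for k in c},open('w1.json','w'))
for l in ('board_a','drainer','rack','rack_mouth'):
    for r in spot_point('wrist',l)[:4]: print(l,np.round(r['xy'],1),round(r['score'],2), onz(c,r['xy'],{'board_a':4,'rack_mouth':50}.get(l,0)).round(1))
for l in ('board_a','drainer'):
    for r in search_frame('wrist',l)[:4]: print(l,np.round(r['rect'],1),round(r['score'],2))
E
```

```text
2.1333 [570.55585267 -38.03722852 332.26405617] 0.0002337733316215482
[641.9 -38.3 490.1] [[-0.0, -0.959, -0.284], [-1.0, 0.0, -0.0], [0.0, 0.284, -0.959]]
board_a [183.2 161.1] 0.85 [571.1 104.    4. ]
board_a [227.  160.7] 0.8 [571.7  41.1   4. ]
board_a [140.5 154.3] 0.77 [580.8 164.2   4. ]
rack [358.8 182.8] 0.58 [ 538.4 -151.     0. ]
rack_mouth [315.7 183.9] 0.59 [547.5 -82.5  50. ]
board_a [137.7 176.5 104.3 123.4] 0.76
board_a [ 73.6 168.6 135.1 125.8] 0.68
board_a [202.  178.8  64.  125.6] 0.66
drainer [137.2 152.  246.4 167.8] 0.71
drainer [378.6 193.5  14.6  43. ] 0.24
```

View pics/w1.png

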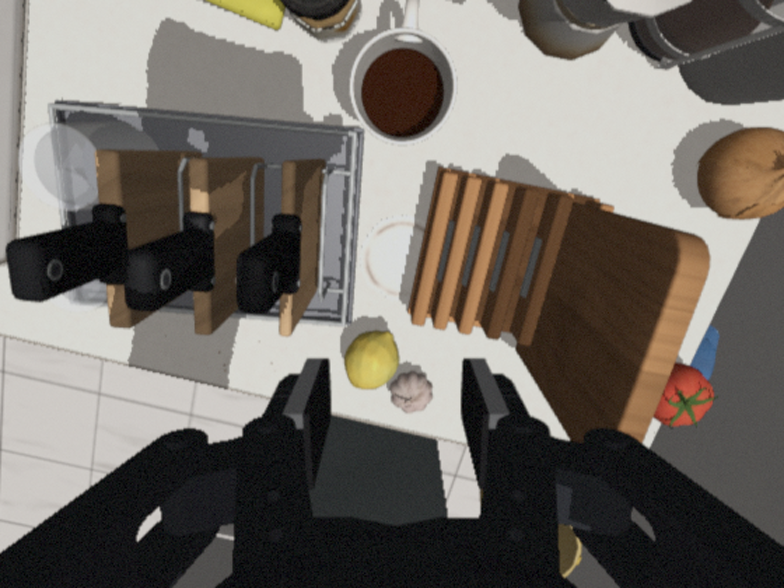

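The wrist view shows the near board's grip at about (270,260) in the zoomed picture, with its blade top at x≈288. The rack's fins run from (450,170) to (418,325), and springs are visible in three slots. I'll zoom in for exact edges.

```bash
python3 - <<'E'
import cv2,numpy as np
im=cv2.imread('pics/w1.png'); im=cv2.resize(im,(560,420),interpolation=cv2.INTER_AREA)
a=im[105:255,165:240]; b=im[105:255,285:410]
o=np.hstack([a,b]); o=cv2.resize(o,None,fx=4,fy=4,interpolation=cv2.INTER_CUBIC)
o=cv2.convertScaleAbs(o,alpha=1.5,beta=15); cv2.imwrite('pics/z1.png',o); print(o.shape)
E
```

```text
(600, 800, 3)
```

View pics/z1.png

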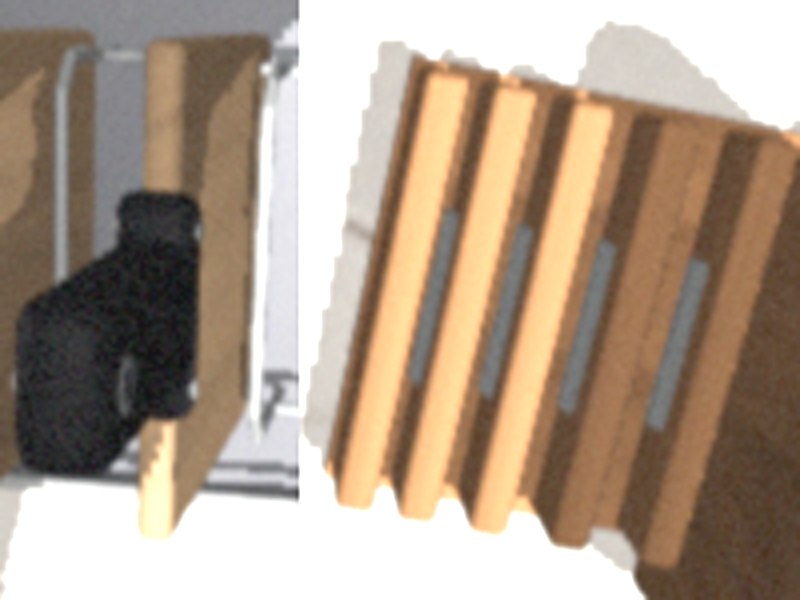

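```bash
cat > fit.py <<'E'
from h import *
import json
from scipy.optimize import least_squares
c=json.load(open('w1.json'))
fy=[74,52,26.4,-2.5]
pts=[(449,78,0,1),(355,500,0,-1),(516,90,1,1),(416,515,1,-1),(593,105,2,1),(489,528,2,-1),(571,543,3,-1)]
W=np.array([onz(c,(285+(x-300)/4,105+y/4),50)[:2] for x,y,_,_ in pts])
M=np.array([(75*e,fy[k]) for _,_,k,e in pts])
def f(p,full=False):
    cc,n=np.cos(p[2]),np.sin(p[2]); r=(M@np.array([[cc,n],[-n,cc]])+p[:2]-W); return r.ravel()
s=least_squares(f,[538,-150,-.2]); print('rack',s.x.round(3),f(s.x).reshape(-1,2).round(1).tolist())
x,y,a=s.x
for nm,v in (('1',63),('2',39.2),('3',12),('4',-18.8)): print(nm,(x-v*np.sin(a)).round(1),(y+v*np.cos(a)).round(1))
P=[onz(c,(165+X/4,105+Y/4),154)[:2] for X,Y in ((166,42),(156,537),(148,42),(185,42),(140,537),(172,537))]
print('board',np.array(P).round(1).tolist(), 'mid',((P[0]+P[1])/2).round(1),'yaw',np.arctan2(*(P[0]-P[1])[::-1]))
# grip top face (z=240) outline
G=[onz(c,(165+X/4,105+Y/4),240)[:2] for X,Y in ((20,390),(85,395))]
print(np.array(G).round(1))
E
python3 fit.py
```

```text
rack [ 5.39384e+02 -1.47263e+02 -1.88000e-01] [[3.0, 0.0], [-3.1, 0.3], [2.6, -0.3], [-1.7, -0.1], [2.4, -0.8], [-1.7, 0.2], [-1.5, 0.6]]
1 551.2 -85.4
2 546.7 -108.8
3 541.6 -135.5
4 535.9 -165.7
board [[636.5, 34.2], [509.9, 45.0], [636.5, 38.5], [636.5, 29.7], [509.9, 49.2], [509.9, 40.7]] mid [573.2  39.6] yaw -0.08479243785477107
[[573.8  47.7]
 [572.8  35.3]]
```

```bash
python3 - <<'E'
from h import *
print(shift([573,40,270],-0.085)); print(shift([573,40,204],-0.085))
E
```

```text
(array([ 0.4 , -8.1 ,  6.24]), array([ 0.0002, -0.0002,  0.0834]))
(array([ 0.4 , -8.1 , 12.84]), array([ 0.0002, -0.0002,  0.0834]))
```

Emit:
step_arm:
  commands: "0.5 0.2 -4 1 0 0 0.04; 0.5 0.3 -7 2 0 0 0.08; 0.5 0.3 -8 4 0 0 0.085; 0.5 0.3 -8 5 0 0 0.085; 0.5 0.3 -8 5 0 0 0.085; 0.5 0.3 -8 5 0 0 0.085"

```text
time_s: 2.98
eef_pos: [572.3, 38.4, 282.5]
ee_rot: [0.0, 0.999, -0.043, -0.0]
force: [0.2, -0.3, 0.2]
grip_width: 0.497
grip_force: 0.0
```

```bash
python3 - <<'E'
from h import *
s=sense(); print(s['time_s'],s['eef_pos'],yaw(s)); save('wrist','w2.png',None,1.4); print(shift([573,40,204],-0.085))
E
```

```text
2.9833 [572.25808559  38.44040871 282.51902319] (np.float64(-0.08652057939577314), array([-1.35511339e-04, -2.92932527e-04, -9.99999948e-01]))
(array([ 0.02, -0.17,  7.91]), array([ 0.0003, -0.0012, -0.0019]))
```

View pics/w2.png

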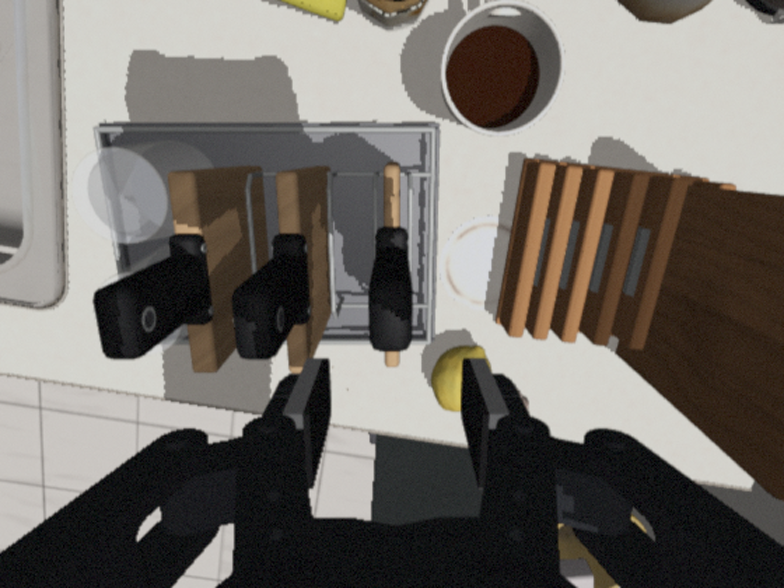

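The board is centred between the fingers (column ≈391 of 784) and aligned, so I'll go down and grip.

Emit:
step_arm:
  commands: "0.5 0 -0.1 3 0 0 0; 0.5 0 -0.1 6 0 0 0; 0.5 0 -0.1 7.5 0 0 0; 0.5 0 -0.1 7.9 0 0 0; 0.5 0 -0.1 7.9 0 0 0; 0.1 0 -0.1 7.9 0 0 0; 0.0 0 -0.1 7.9 0 0 0; 0 0 -0.1 7.9 0 0 0; 0 0 -0.1 7.9 0 0 0; 0 0 -0.1 7.9 0 0 0; 0 0 -0.1 7.9 0 0 0; 0 0 -0.1 7.9 0 0 0"
  newtons: 60

```text
time_s: 4.03
eef_pos: [573.6, 40.7, 205.2]
ee_rot: [0.0, 0.999, -0.043, 0.002]
force: [1.4, -1.1, 7.3]
grip_width: 0.219
grip_force: 60.5
```

Emit:
step_arm:
  commands: "0 0 0 -1 0 0 0; 0 0 0 -3 0 0 0; 0 0 0 -6 0 0 0; 0 0 0 -9 0 0 0; 0 0 0 -11 0 0 0; 0 0 0 -11 0 0 0; 0 0 0 -11 0 0 0"

```text
time_s: 4.62
eef_pos: [572.4, 40.9, 313.4]
ee_rot: [0.0, 0.999, -0.043, 0.0]
force: [0.3, 0.3, -4.3]
grip_width: 0.218
grip_force: 59.3
```

```bash
cat > slot.py <<'E'
from h import *
import sys
a=-0.188; r=np.array([539.4,-147.3])
def slot(k,dx=0):
    v={1:63,2:39.2,3:12,4:-18.8}[k]; c,n=np.cos(a),np.sin(a)
    return r+np.array([dx*c-v*n,dx*n+v*c])
E
python3 - <<'E'
from slot import *
s=sense(); print(s['time_s'],s['eef_pos'],yaw(s),s['force'],s['wrist_torque'],s['grip_width'])
for k in (1,2):print(slot(k),shift([*slot(k),s['eef_pos'][2]],a,s))
save('wrist','w3.png',None,1.4)
a_=capture('side');cv2.imwrite('pics/s3.png',cv2.resize(np.array(a_)[100:400,180:420,::-1],None,fx=2,fy=2))
E
```

```text
4.6167 [572.44978633  40.94366144 313.35462042] (np.float64(-0.08514633054838079), array([ 7.07596290e-04, -6.25533267e-05, -9.99999748e-01])) [ 0.31951574  0.28291283 -4.30475119] [-0.01059065  0.0473421  -0.03236513] 0.21831344539281894
[551.17435414 -85.41006072] (array([-1.05, 12.77, -0.  ]), array([-0.    , -0.0007,  0.1029]))
[ 546.7262648  -108.79070445] (array([-1.29, 15.14, -0.  ]), array([-0.    , -0.0007,  0.1029]))
```

View pics/w3.png

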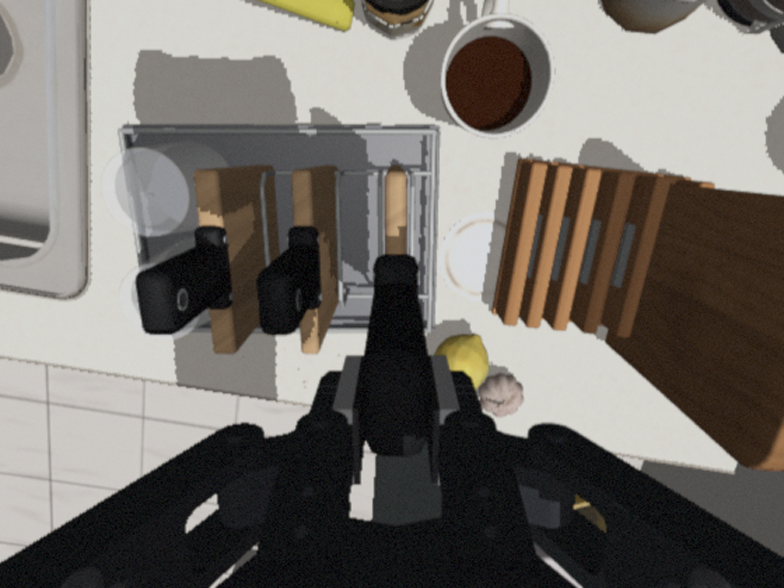

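The board is held centred, its lower edge is about 112 mm up, and the other two boards haven't moved. The blade measures about 9.5 mm thick, which makes it the thinnest, so the 11.5 mm slot is likely. Moving above it.

Emit:
step_arm:
  commands: "0 -0.2 3 0 0 0 0; 0 -0.5 6.5 0 0 0 0.05; 0 -0.9 10 0 0 0 0.1; 0 -1.1 13 0 0 0 0.103; 0 -1.3 15.1 0 0 0 0.103; 0 -1.3 15.1 1.5 0 0 0.103; 0 -1.3 15.1 4 0 0 0.103; 0 -1.3 15.1 5 0 0 0.103; 0 -1.3 15.1 5 0 0 0.103; 0 -1.3 15.1 5 0 0 0.103"

```text
time_s: 5.55
eef_pos: [546.6, -108.1, 262.8]
ee_rot: [-0.0, 0.996, -0.094, -0.001]
force: [0.0, 0.4, -2.9]
grip_width: 0.222
grip_force: 59.5
```

```bash
python3 - <<'E'
from slot import *
import json
s=sense(); print(s['time_s'],s['eef_pos'],yaw(s),s['force'],s['wrist_torque'])
print(slot(2),shift([*slot(2),s['eef_pos'][2]],a,s))
c=camera_model('wrist'); json.dump({k:np.array(c[k]).tolist() for k in c},open('w4.json','w'))
im=np.array(capture('wrist'))[:,:,::-1]; cv2.imwrite('pics/w4.png',im)
o=cv2.resize(im[60:210,200:400],None,fx=4,fy=4,interpolation=cv2.INTER_CUBIC); cv2.imwrite('pics/z4.png',cv2.convertScaleAbs(o,alpha=1.5,beta=15))
# predicted far ends
cc,n=np.cos(a),np.sin(a)
for v in (74,52,26.4):
    p=r+np.array([75*cc-v*n,75*n+v*cc]); print(v,(proj(c,[*p,50])-[200,60])*4)
E
```

```text
5.55 [ 546.57765212 -108.12997812  262.81605622] (np.float64(-0.187780075982951), array([-1.32862867e-03,  6.29259825e-04, -9.99998919e-01])) [ 0.01955627  0.36932688 -2.8912035 ] [0.00303108 0.04131878 0.01910916]
[ 546.7262648  -108.79070445] (array([ 0.03,  0.06, -0.  ]), array([-0.0004,  0.0014,  0.0002]))
74 [197.05202143 181.55223145]
52 [281.23714066 181.51203429]
26.4 [379.20054196 181.4652582 ]
```

View pics/z4.png

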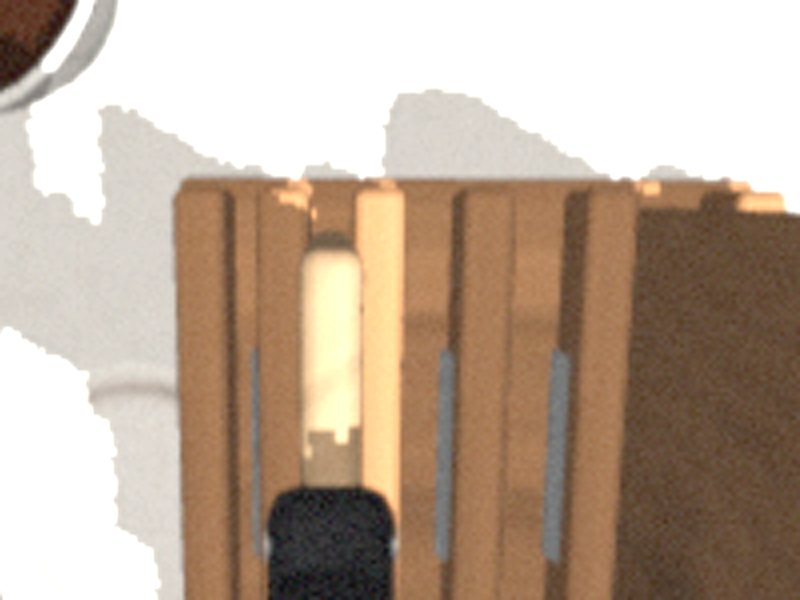

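The far end of the blade (columns 303–359) sits in line with the second slot, between fins at 260–305 and 360–404, and the rack fit is confirmed. Feeling downward gently.

Emit:
step_arm:
  commands: "0 0 0.03 0.5 0 0 0; 0 0 0.03 0.9 0 0 0; 0 0 0.03 1.1 0 0 0; 0 0 0.03 1.3 0 0 0; 0 0 0.03 1.5 0 0 0; 0 0 0.03 1.6 0 0 0; 0 0 0.03 1.6 0 0 0"
  newtons: 60

```text
time_s: 6.18
eef_pos: [546.6, -108.7, 246.9]
ee_rot: [-0.0, 0.996, -0.094, -0.0]
force: [0.2, 0.3, -2.7]
grip_width: 0.219
grip_force: 59.5
```

Emit:
step_arm:
  commands: "0 0 0 0.2 0 0 0; 0 0 0 0.4 0 0 0; 0 0 0 0.6 0 0 0; 0 0 0 0.6 0 0 0"

```text
time_s: 6.52
eef_pos: [546.5, -108.7, 240.6]
ee_rot: [-0.0, 0.996, -0.094, -0.0]
force: [-1.1, 0.2, -3.0]
grip_width: 0.225
grip_force: 59.5
```

It's going in: 10 mm deep with no resistance. Next comes the spring, pressed slowly.

Emit:
step_arm:
  commands: "0 0 0 0.2 0 0 0; 0 0 0 0.4 0 0 0; 0 0 0 0.6 0 0 0; 0 0 0 0.8 0 0 0; 0 0 0 1.0 0 0 0; 0 0 0 1.0 0 0 0"

```text
time_s: 7.02
eef_pos: [546.7, -108.5, 230.9]
ee_rot: [-0.0, 0.996, -0.094, -0.0]
force: [0.6, 2.0, -2.7]
grip_width: 0.219
grip_force: 59.5
```

Emit:
step_arm:
  commands: "0 0 0 0.2 0 0 0; 0 0 0 0.4 0 0 0; 0 0 0 0.6 0 0 0; 0 0 0 0.8 0 0 0; 0 0 0 1.0 0 0 0; 0 0 0 1.2 0 0 0; 0 0 0 1.4 0 0 0; 0 0 0 1.6 0 0 0; 0 0 0 1.6 0 0 0; 0 0 0 1.6 0 0 0"

```text
time_s: 7.85
eef_pos: [546.4, -108.7, 214.5]
ee_rot: [-0.0, 0.996, -0.094, -0.001]
force: [1.1, 1.4, -4.6]
grip_width: 0.217
grip_force: 59.5
```

Emit:
step_arm:
  commands: "0 0 0 0.1 0 0 0; 0 0 0 0.2 0 0 0; 0 0 0 0.3 0 0 0; 0 0 0 0.4 0 0 0; 0 0 0 0.4 0 0 0; 0 0 0 0.4 0 0 0"

```text
time_s: 8.35
eef_pos: [546.7, -108.7, 211.3]
ee_rot: [0.0, 0.996, -0.094, 0.0]
force: [-0.2, 2.7, 1.2]
grip_width: 0.22
grip_force: 60.1
```

Contact is beginning (Fz rose by about 5 N). Pressing slightly further.

Emit:
step_arm:
  commands: "0 0 0 0.05 0 0 0; 0 0 0 0.1 0 0 0; 0 0 0 0.1 0 0 0; 0 0 0 0.1 0 0 0"

```text
time_s: 8.68
eef_pos: [546.8, -108.8, 211.3]
ee_rot: [0.0, 0.996, -0.094, 0.001]
force: [-1.6, 2.8, 7.3]
grip_width: 0.219
grip_force: 61.1
```

```bash
python3 - <<'E'
from slot import *
s=sense(); print(s['time_s'],s['eef_pos'],yaw(s)[1],s['force'],s['wrist_torque'])
o=[]
for n in('scene','side'):
    im=np.array(capture(n))[:,:,::-1]; x,y=(260,90) if n=='scene' else (250,80)
    o.append(cv2.resize(im[y:y+180,x:x+130],None,fx=3,fy=3,interpolation=cv2.INTER_CUBIC))
cv2.imwrite('pics/z5.png',cv2.convertScaleAbs(np.hstack(o),alpha=1.3,beta=10))
E
```

```text
8.6833 [ 546.80167176 -108.80616996  211.33716973] [ 1.40413583e-03 -7.12893682e-04 -9.99998760e-01] [-1.56549344  2.81019395  7.27252   ] [ 1.0583492   0.40537266 -0.09415467]
```

View pics/z5.png

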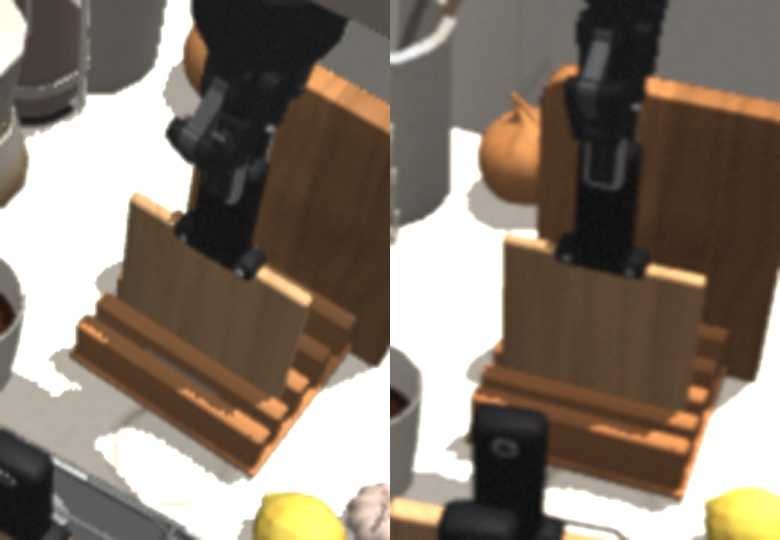

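The board stands in the second slot and is firm on the base: z stopped at 211.3 while the force rose 10 N. Releasing and moving up.

Emit:
step_arm:
  commands: "0.3 0 0 0 0 0 0; 0.5 0 0 0 0 0 0; 0.5 0 0 0 0 0 0; 0.5 0 0 0 0 0 0; 0.5 0 0 0 0 0 0; 0.5 0 0 -1 0 0 0; 0.5 0 0 -4 0 0 0; 0.5 0 0 -7 0 0 0; 0.5 0 0 -10 0 0 0; 0.5 0 0 -13 0 0 0; 0.5 0 0 -13 0 0 0; 0.5 0 0 -13 0 0 0; 0.5 0 0 -13 0 0 0"

```text
time_s: 9.87
eef_pos: [546.4, -108.7, 339.6]
ee_rot: [-0.0, 0.996, -0.094, -0.0]
force: [-0.1, 1.4, 0.2]
grip_width: 0.501
grip_force: 0.0
```

```bash
python3 - <<'E'
from slot import *
s=sense(); print(s['time_s'],s['eef_pos'],s['force'])
o=[np.array(capture('wrist'))[100:400,120:440,::-1]]
im=np.array(capture('side'))[:,:,::-1]; o.append(cv2.resize(im[80:380,240:440],None))if 0 else o.append(im[80:380,240:440])
o=np.hstack(o); cv2.imwrite('pics/z6.png',cv2.resize(o,None,fx=1.5,fy=1.5))
c=camera_model('side')
E
```

```text
9.8667 [ 546.4200448  -108.69022242  339.591201  ] [-0.06295164  1.40806972  0.2099836 ]
```

View pics/z6.png

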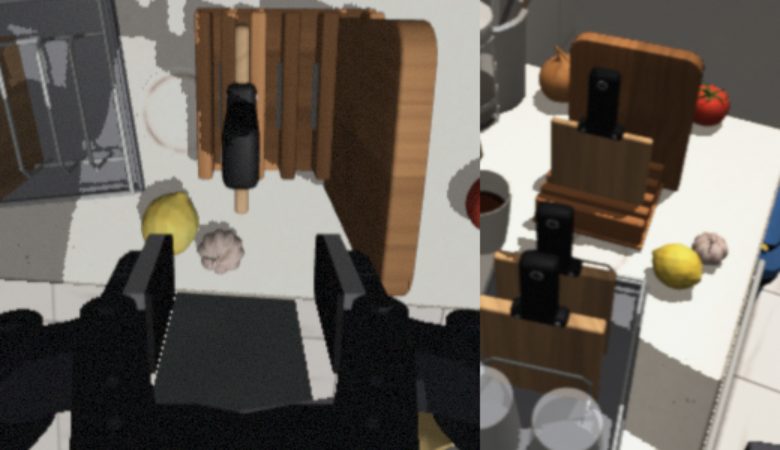

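The board stands upright and centred in the second slot, with its grip and blade in one line at column ≈241. The gripper is clear and the other boards are undisturbed.

```bash
python3 -c "
from rig import *
print(finish_job())"
```

```text
the job is handed in; nothing more can be done
None
```

I put the board nearest the rack into the second slot (11.5 mm), pressed it past the spring onto the base, released it and handed the job in; the result wasn't reported, and I skipped feeling the 8 mm slot because no board fits it.

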